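Feed a loaded clamp-block tray past a sprung gate

TASK

Press the long pedal beside the chute right down with one fingertip to swing the gate boom open, and keep it held open while another finger of the same hand pushes the loaded tray by its upright push plate along the chute, past the boom and fully home against the end stop. Then take the hand away so that the boom drops shut behind the tray's bay. Only press and push: nothing is gripped or lifted, the tray is not rammed against the boom nor the boom let down onto the tray, the two clamp blocks stay in the tray, and the things round the chute are left alone.

Things in the scene. Friction and masses are not known exactly. Their poses are not given: they have to be found in the camera images.
- chute: Fixed straight grey-painted chute; origin under its base plate (5 mm above the work surface, on feet), on the centre line, in the plane of the gate boom. x = push direction, y = toward the pedal, z up. Floor at z = 4 mm. Guide walls: x = -251 to +100 mm, inner faces at y = -34 and +34 mm, 5 mm thick, tops at z = 22 mm, upstream end open. Bearing blocks 41 mm tall on the line y = 46 mm at x = -261, -47, +16 mm.
- end_stop (a point): Centre of the end stop's face at the chute's far end (chute x = +86 mm, 36 mm tall): the front of the tray's bay comes to rest on it.
- gate (a joint): Gate angle about a shaft parallel to chute x, at chute y = 46 mm, chute z = 34 mm: 0 shut, 0.8 rad fully open (hard stop). Pressing the pedal down raises the boom; above about 0.55 rad the tray passes freely. A spring shuts it: about 4 to 8 N on the pedal.
- boom (a point): Middle of the gate's boom, a 10x10 mm steel bar across the chute at chute x = 0, from the shaft to chute y = -40 mm; shut, its underside is at chute z = 25 mm. It moves with the gate; the tip rises to chute z = 92 mm.
- pedal (a point): Point on top of the gate's pedal at mid-length, 42 mm out from the shaft; moves with it. Flat ribbed steel plate at chute x = -255 to -55 mm, from the shaft to 60 mm out. Shut, it slopes up and outward at 25 degrees (point at chute z = 54 mm, chute y = 83 mm); fully open, down and outward at 21 degrees (point at chute z = 21 mm). A fingertip can press anywhere on it and slide along it.
- tray: Loose steel tray, about 0.3 kg, 2 mm of play each side. Origin: underside centre of its bay; x = direction of travel. Bay x = -37 to +37 mm, 64 mm wide, end boards 32 mm tall. A flat tail (24 mm wide, 8 mm tall, stays under the shut boom) leads back to an upright push plate. Home: origin at chute x = +49 mm, push plate's rear face at chute x = -79 mm.
- push_face (a point): Centre of the rear (upstream) face of the tray's upright push plate (60 mm wide, 46 mm tall, 6 mm thick), 128 mm behind the tray's origin and 23 mm above its underside; push it toward chute +x.
- block_a: dark clamp block with light metal clip, about 25x52 to 25x62 mm, 21 to 29 mm tall, standing in the tray's bay, pedal side; origin at the centre of its underside.
- block_b: dark clamp block with light metal clip, about 25x52 to 25x62 mm, 21 to 29 mm tall, standing in the tray's bay, other side; origin at the centre of its underside.
- spare_1: dark clamp block with light metal clip, about 25x52 to 25x62 mm, 21 to 29 mm tall, loose bystander beside the chute, not to be disturbed; origin at the centre of its underside
- spare_2: dark clamp block with light metal clip, about 25x52 to 25x62 mm, 21 to 29 mm tall, loose bystander beside the chute, not to be disturbed; origin at the centre of its underside
- spare_3: dark clamp block with light metal clip, about 25x52 to 25x62 mm, 21 to 29 mm tall, loose bystander beside the chute, not to be disturbed; origin at the centre of its underside
- casting: light grey open casting 60x110x28 mm, loose bystander beside the chute, not to be disturbed; origin at the centre of its underside
- cap: red round cap 33 mm across, 14 mm tall, loose bystander beside the chute, not to be disturbed; origin at the centre of its underside
- spare_4: dark clamp block with light metal clip, about 25x52 to 25x62 mm, 21 to 29 mm tall, loose bystander beside the chute, not to be disturbed; origin at the centre of its underside

How it is judged:
By the outcome, as a careful person would: the job done as asked, in the order asked, and still so for the second after the job is handed in, with the robot touching nothing.
It also fails if it takes over 40 s, if anything falls off the work surface, if the arm or the gripper's body presses on something with over 40 N, if the wrist force passes 120 N, or if a joint passes its speed limit or range.

ROBOT

A 7-joint arm with a two-finger parallel gripper is mounted at the origin on a cart in front of the work surface, level with it; the furniture and walls round the work are solid. World frame = base frame: x ahead of the robot, y to its left, z up, the work surface at z = 0. Lengths are in mm, angles in rad, forces in N, time in s.
With the tool pointing down it reaches from about 350 to 900 mm from the base axis. Payload 8.1 kg.
Tool frame: the origin (TCP) lies between the finger pads; the fingertips stand 17 mm ahead of it and the grasp point (between the pads) lies 2 mm behind it; y points along the fingers, z is the direction in which the jaws open and shut, and the axes are right-handed (so a half turn about y gives the same grasp; the last joint's range is limited). The gripper opens to 92 mm and grips with 3 to 60 N. Pads are 19 mm wide; open, the fingers measure 130 mm over their backs; the gripper's body (75 mm by 190 mm) begins 47 mm behind the grasp point.
Start: joints at [-1.259, 0.434, 0.025, 1.573, -0.012, 1.134, -0.075], TCP at [251.907, 572, 243.742] pointing down, gripper open.
Joint ranges: [-2.62, 2.62], [-0.44, 2.09], [-1.27, 1.32], [0.08, 2.57], [-1.32, 4.46], [0.12, 2], [-2.74, 2.74]. Speed limits (rad/s): [2.22, 2.22, 3.01, 3.01, 3.14, 3.14, 3.14].

INTERFACE

Orientations are given as a unit quaternion [w, x, y, z].
In Python, from cell import readout, snapshot, manip, spotter gives the robot as it stands.
- The arm moves only by the shell command python3 -m handwheel 'ROWS' [OPENING]. ROWS is JSON, a list of rows, each an object of numbers: "x", "y", "z": the shift along the tool's x, y, z in m; "wx", "wy", "wz": the turn, a rotation vector about the tool's x, y, z in rad. A call has exactly 8 rows; each row is the pose to reach, as a shift and turn from the pose commanded when the call began, along the tool's axes at that moment; what a row does not reach only later rows make up. A row lasts 1/12 s, in which the tool goes at most 41.7 mm and 7.16 degrees, less where a joint would pass 70% of its speed; a pose out of reach is approached as far as the arm can. A call with a gripper value outside its range is refused whole. OPENING is the closure, from 0 (fully open) to 1 (shut), set as the call begins (- or left out, the last holds). The fingers move at their own pace and stop on an object; the grip force is fixed at half the most. Time passes only in rows, so rows that repeat a pose let the fingers close, or fill a call up. It gives the time, the measured TCP pose, the force and the opening at its end, in the units of the state.
- readout.sense(): the state, without advancing time (a new reading comes with each control period).
- snapshot(name): name is "side" or "top"; returns a dict with "frame" (384x512x3 uint8, red, green, blue), "intrinsics" (3x3 intrinsics, pixels), "distortion" ([k1, k2, p1, p2, k3] as OpenCV has them; the pictures are not rectified), "world_to_cam" (4x4, takes a point from world to camera coordinates). Camera axes: x right, y down, z forward; pixel columns grow to the right and rows downward; lengths in mm; the calibration is good to about 2 mm. A picture is of the moment at which its call begins. There is no depth.
- manip.sign_off(): hands the job in, once; it reports no verdict.
Trained networks look in a picture, given as the dict that the camera call returned (one of the last four; its "shot" number tells which), for a name from the list of things; names that differ only in an ending like _2 or _b are one class to them, and where a whole thing is asked for, a point or a joint stands for the part that bears it (a point fixed in the world has none). Each returns a list of dicts, best first, with "score" (0 to 1); they miss things now and then, are a little off and sometimes report something else, mostly with a low value. They report only what shows in the picture. A call takes as long as a camera call.
- spotter.boxes_of(picture, thing): "point" ([column, row] in pixels, amid what is visible of it).
The state is a dict: "t": time; "q": joint angles; "joint_vel": joint speeds; "joint_efforts": joint torques, N m; "ee_pos": TCP position; "ee_rot": TCP orientation; "ft_force": force on the tool from outside, world axes, zero at the start; "ft_torque": the same for the moment, N m; "opening": finger opening in mm.
Only numpy, scipy, OpenCV 4.12 (cv2) and the standard library are available. Lean on these libraries where they do the work, as an engineer would, in place of code of your own. Each camera call takes 0.05 s, during which the arm holds its last target.

## Working session

There is one attempt and no reset: what is moved stays moved. The work goes in short steps, Python scripts to look and compute and a shell command to move; the robot and the scene stay as the last step left them, time stands still between calls to the robot, and variables do not carry over. Pictures are saved under pics/ and viewed, and the job is handed in when it is done.

```bash
ls; mkdir -p pics; python3 - <<'E'
from cell import readout, snapshot, manip, spotter
import cv2
s=readout.sense(); print(s)
for n in ["side","top"]:
    p=snapshot(n); cv2.imwrite(f"pics/{n}0.png",p["frame"][:,:,::-1]); print(n,p["intrinsics"].tolist(),p["distortion"],p["world_to_cam"].tolist())
    for th in ["chute","boom","pedal","tray","push_face","end_stop","block_a","casting","cap"]:
        try:
            r=spotter.boxes_of(p,th); print(th,[(x["point"],round(x["score"],2)) for x in r])
        except Exception as e: print(th,e)
E
```

```text
pics
{'t': 0.0, 'q': array([-1.25858473,  0.43524192,  0.02499422,  1.5740977 , -0.01160533,
        1.13398163, -0.07512415]), 'joint_vel': array([-0.00064814, -0.00142141,  0.00051316,  0.00047036,  0.0003288 ,
       -0.00066097, -0.00038493]), 'joint_efforts': array([ 2.49044597e-04, -6.67844653e+01,  9.84877758e-01, -3.14481604e+01,
       -6.05762657e-02,  4.26957000e-02,  1.82357335e-04]), 'ee_pos': array([251.75196806, 571.52902721, 242.93319016]), 'ee_rot': array([-0.69138752,  0.69249995, -0.14571223,  0.14558526]), 'ft_force': array([ 0.41161598, -0.07249372, -0.07453948]), 'ft_torque': array([-0.01463981,  0.01285887,  0.04097921]), 'opening': 91.59204593843162}
side [[400.3590043616063, 0.0, 256.3208382897682], [0.0, 400.3590043616063, 193.75120003806768], [0.0, 0.0, 1.0]] [-0.12114135  0.          0.          0.          0.        ] [[-0.949477709191593, -0.3137633436209008, -0.00668161268832808, 637.1815786447205], [-0.18594254610590416, 0.5795757850681486, -0.7934212493438104, 52.14746160846662], [0.2528190050133454, -0.7520933941755317, -0.6086362436969969, 883.06807
[... 644 characters left out ...]
67840661665, -0.009279456938589612, 211.0938869857915], [-0.9978426079825156, 0.006942303003125892, -0.0652834904372046, 608.2876873242045], [0.06534378428216482, 0.00884490251080414, -0.9978236104418758, 1059.5036824600418], [0.0, 0.0, 0.0, 1.0]]
chute [([290.3, 203.6], 0.98), ([323.0, 164.9], 0.6)]
boom [([304.6, 220.3], 0.68), ([325.4, 164.2], 0.59)]
pedal [([305.3, 221.6], 0.75)]
tray [([299.1, 196.0], 0.65), ([333.1, 123.1], 0.4)]
push_face [([300.3, 194.1], 0.97), ([292.1, 205.9], 0.26)]
end_stop [([292.4, 211.0], 0.67), ([273.4, 190.2], 0.61)]
block_a [([272.7, 202.5], 0.75), ([273.7, 190.3], 0.69), ([231.3, 242.4], 0.25)]
casting [([329.6, 123.0], 0.9), ([290.8, 210.6], 0.48)]
cap []
```

```bash
python3 - <<'E'
import cv2
for n,(a,b,c,d) in {"side":(100,320,130,390),"top":(90,310,180,440)}.items():
    i=cv2.imread(f"pics/{n}0.png")[a:b,c:d]; i=cv2.resize(i,None,fx=3,fy=3 if False else 2.7,interpolation=cv2.INTER_CUBIC); cv2.imwrite(f"pics/{n}0z.png",i); print(i.shape)
E
```

```text
(594, 780, 3)
(594, 780, 3)
```

View pics/side0.png

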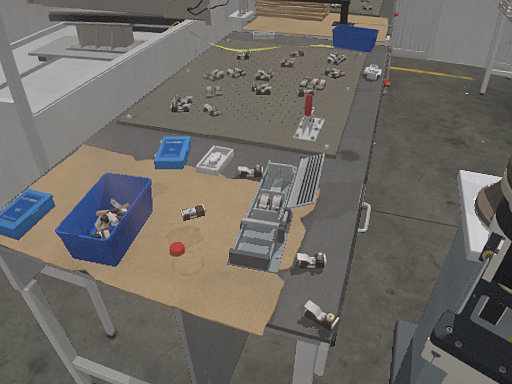

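View pics/top0.png

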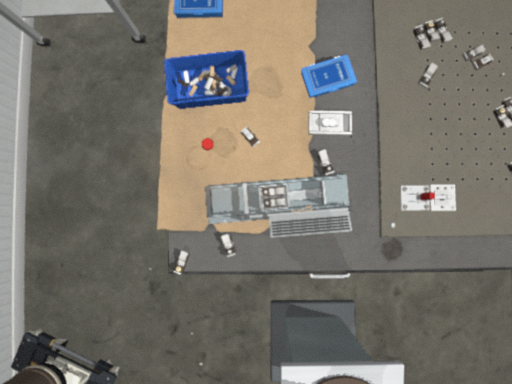

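View pics/side0z.png

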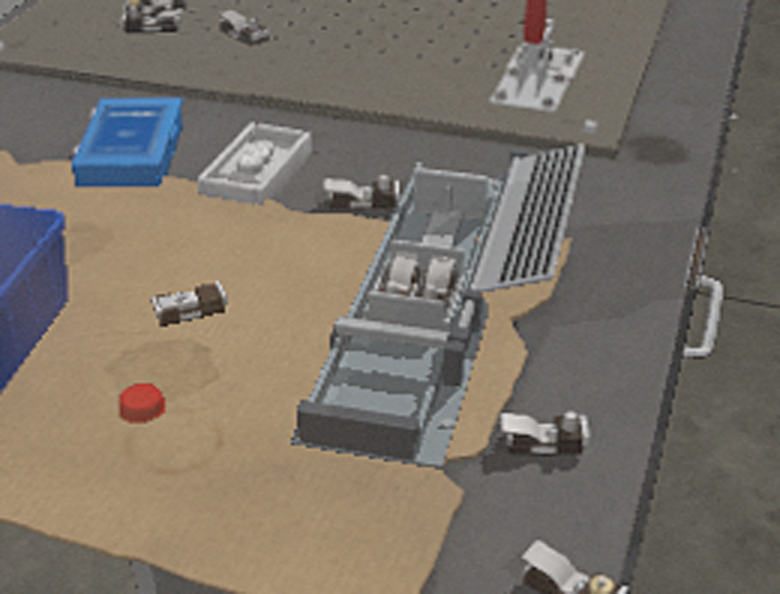

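View pics/top0z.png

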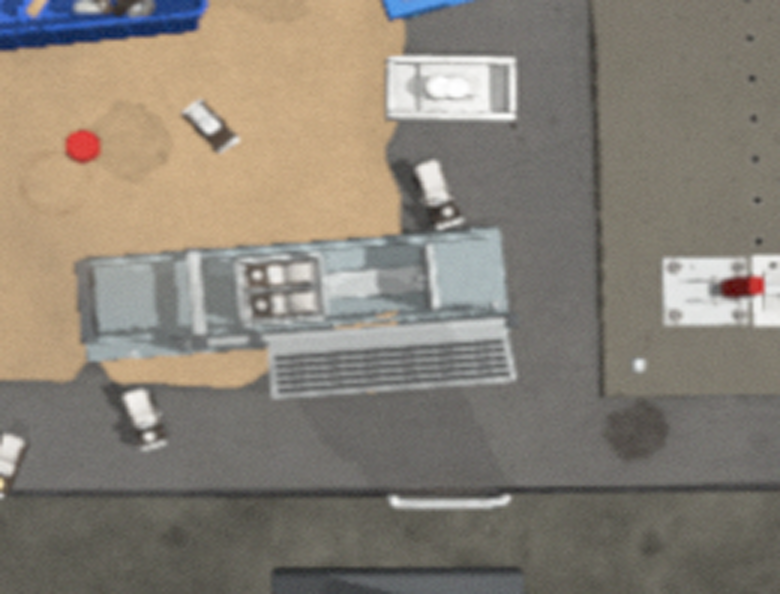

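Top view: the push direction runs to image left (world +y). The pedal is on the robot's side, the push plate is at about (324,191) and the boom at about (245,200). I'll zoom in for exact landmarks.

```bash
python3 - <<'E'
import cv2
def z(n,a,b,c,d,k,o):
    i=cv2.imread(f"pics/{n}0.png")[a:b,c:d]; i=cv2.resize(i,None,fx=k,fy=k,interpolation=cv2.INTER_CUBIC)
    for u in range((c+9)//10*10,d,10): cv2.line(i,((u-c)*k,0),((u-c)*k,6 if u%50 else 14),(0,0,255),1)
    for v in range((a+9)//10*10,b,10): cv2.line(i,(0,(v-a)*k),(6 if v%50 else 14,(v-a)*k),(0,0,255),1)
    cv2.imwrite(o,i); print(i.shape)
z("top",165,245,200,360,5,"pics/topz5.png")
z("side",150,270,225,330,5,"pics/sidez5.png")
E
```

```text
(400, 800, 3)
(600, 525, 3)
```

View pics/topz5.png

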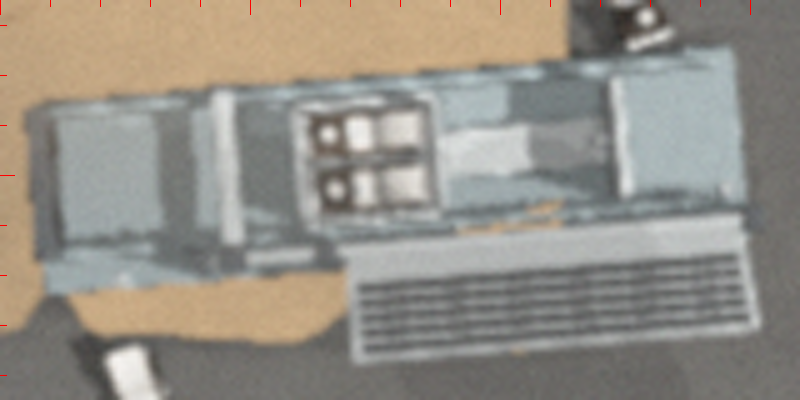

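View pics/sidez5.png

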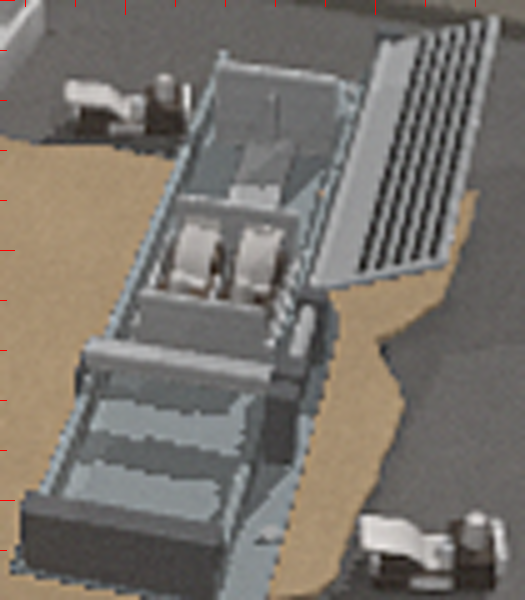

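```bash
cat > h.py <<'E'
import numpy as np, cv2
from scipy.optimize import least_squares
C={"side":([[400.359,0,256.3208],[0,400.359,193.7512],[0,0,1]],[-0.12114135,0,0,0,0],[[-0.949477709191593,-0.3137633436209008,-0.00668161268832808,637.1815786447205],[-0.18594254610590416,0.5795757850681486,-0.7934212493438104,52.14746160846662],[0.2528190050133454,-0.7520933941755317,-0.6086362436969969,883.0680797936142]]),
"top":([[422.8485,0,260.988],[0,422.8485,187.2117],[0,0,1]],[-0.0810185,0,0,0,0],[[-0.006349767738878455,-0.9999367840661665,-0.009279456938589612,211.0938869857915],[-0.9978426079825156,0.006942303003125892,-0.0652834904372046,608.2876873242045],[0.06534378428216482,0.00884490251080414,-0.9978236104418758,1059.5036824600418]])}
C={k:tuple(np.array(a,float) for a in v) for k,v in C.items()}
def proj(n,P):
    K,D,W=C[n]; r,_=cv2.Rodrigues(W[:,:3]); return cv2.projectPoints(np.array(P,float).reshape(-1,1,3),r,W[:,3],K,D)[0][:,0]
def ch2w(pose,P):
    x,y,a=pose; c,s=np.cos(a),np.sin(a); P=np.atleast_2d(np.array(P,float))
    return np.c_[x+c*P[:,0]-s*P[:,1], y+s*P[:,0]+c*P[:,1], P[:,2]+5]
E
python3 - <<'E'
from h import *
obs=[("top",(-55,99.5,61),(271,237.4)),("top",(-255,99.5,61),(351.6,230.4)),("top",(0,-40,35),(244.4,183)),
("side",(-255,99.5,61),(324.4,153.6)),("side",(-55,99.5,61),(314.4,202.4)),("side",(0,-40,35),(243,218.4)),("side",(-251,-39,22),(269,161.4))]
def res(p): return np.concatenate([proj(n,ch2w(p,P))[0]-u for n,P,u in obs])
for a0 in (1.5,):
    f=least_squares(res,[450,100,a0],x_scale=[10,10,.05],loss="soft_l1"); print(f.x,f.cost); print(res(f.x).reshape(-1,2).round(2))
pose=f.x
# push face tray: top rear edge z 50+... 
for u,y in (((200+622/5,165+77/5),-30),((200+632/5,165+193/5),30)):
    g=least_squares(lambda q: proj("top",ch2w(pose,(q[0],q[1],50)))[0]-u,[-200,y]); print("push top pt chute",g.x)
# check end stop & overlays
for n in C:
    i=cv2.imread(f"pics/{n}0.png"); k=5; a,c=(165,200) if n=="top" else (150,225)
    j=cv2.imread("pics/topz5.png" if n=="top" else "pics/sidez5.png")
    def L(*pts):
        q=proj(n,ch2w(pose,pts)); q=((q-[c,a]+.5)*k).astype(int); cv2.polylines(j,[q],False,(0,0,255),1)
    L((-251,-34,22),(100,-34,22)); L((-251,34,22),(100,34,22)); L((86,-34,36),(86,34,36)); L((0,-40,35),(0,46,35))
    L((-255,46,36),(-255,99.5,61),(-55,99.5,61),(-55,46,36))
    cv2.imwrite(f"pics/{n}ov.png",j)
E
```

```text
[578.27739724 247.46662353   1.64857103] 2.5222818110149516
[[-0.75  0.38]
 [ 0.37  0.32]
 [-0.83  0.47]
 [ 0.06 -1.07]
 [-0.17 -0.4 ]
 [-0.54 -0.11]
 [-0.06 -1.72]]
push top pt chute [-200.85540948  -29.46927804]
push top pt chute [-200.41416012   28.16888038]
```

View pics/topov.png

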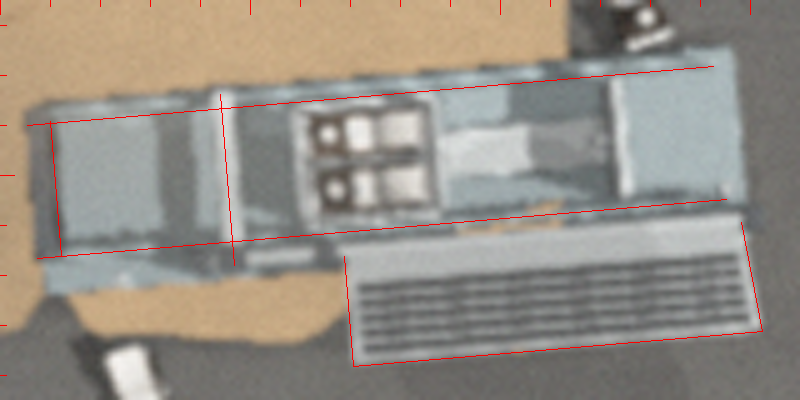

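View pics/sideov.png

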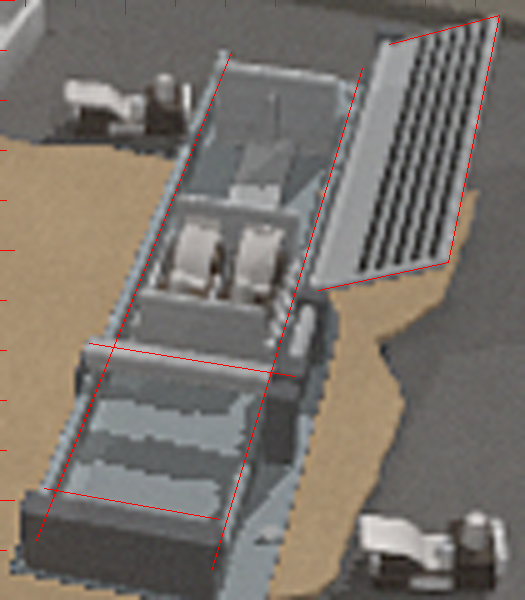

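```bash
cat >> h.py <<'E'
from scipy.spatial.transform import Rotation as Ro
POSE=np.array([578.28,247.47,1.64857])
def rot(q): return Ro.from_quat([q[1],q[2],q[3],q[0]])
def target_R(sgn):
    a=POSE[2]; cy=np.array([-np.sin(a),np.cos(a),0])*sgn; y=np.array([0,0,-1.]); x=np.cross(y,cy)
    return Ro.from_matrix(np.c_[x,y,cy])
def w2ch(p):
    a=POSE[2]; d=np.array(p[:2])-POSE[:2]; return np.array([np.cos(a)*d[0]+np.sin(a)*d[1],-np.sin(a)*d[0]+np.cos(a)*d[1],p[2]-5])
def delta(s,ch,sgn):
    """ch = chute coordinates of TCP"""
    R=rot(s["ee_rot"]); t=ch2w(POSE,ch)[0]
    return R.inv().apply(t-s["ee_pos"])/1000, (R.inv()*target_R(sgn)).as_rotvec()
def show(s):
    print("t",round(s["t"],2),"TCP chute",w2ch(s["ee_pos"]).round(1),"tip z",round(s["ee_pos"][2]-5-17,1),"F chute",np.round(Ro.from_euler('z',-POSE[2]).apply(s["ft_force"]),1),"T",s["ft_torque"].round(2),"open",round(s["opening"],1))
E
python3 - <<'E'
from h import *; from cell import readout
s=readout.sense(); print(rot(s["ee_rot"]).as_matrix().round(2)); show(s)
for g in (1,-1): print(delta(s,(-216,44,110),g))
for g in (1,-1): print(delta(s,(-216,44,238),g))
E
```

```text
[[ 0.92  0.    0.4 ]
 [-0.4   0.    0.92]
 [ 0.   -1.    0.  ]]
t 1.0 TCP chute [348.9 300.2 238.8] tip z 221.8 F chute [-0.2  0.1  0.1] T [ 0.02 -0.01  0.02] open 91.6
(array([ 0.49289362,  0.12873516, -0.37657557]), array([-2.37826956e-05, -2.06344676e+00,  6.69128243e-05]))
(array([ 0.49289362,  0.12873516, -0.37657557]), array([-5.84478956e-05,  1.07814589e+00, -2.07740223e-05]))
(array([ 0.4928951 ,  0.00073516, -0.37656816]), array([-2.37826956e-05, -2.06344676e+00,  6.69128243e-05]))
(array([ 0.4928951 ,  0.00073516, -0.37656816]), array([-5.84478956e-05,  1.07814589e+00, -2.07740223e-05]))
```

```bash
python3 -m handwheel '[{"x":0.031,"z":-0.0235,"wy":0.067},{"x":0.062,"z":-0.047,"wy":0.135},{"x":0.0925,"z":-0.0705,"wy":0.202},{"x":0.123,"z":-0.094,"wy":0.27},{"x":0.154,"z":-0.118,"wy":0.337},{"x":0.185,"z":-0.141,"wy":0.404},{"x":0.216,"z":-0.165,"wy":0.472},{"x":0.2465,"z":-0.188,"wy":0.539}]' 0.30
python3 - <<'E'
from h import *; from cell import readout
s=readout.sense(); show(s); print(delta(s,(-216,44,238),-1))
E
```

```text
t 1.0 TCP chute [348.9 300.2 238.8] tip z 221.8 F chute [-0.2  0.1  0.1] T [ 0.02 -0.01  0.02] open 91.6
(array([ 0.4928951 ,  0.00073516, -0.37656816]), array([-5.84478956e-05,  1.07814589e+00, -2.07740223e-05]))schema error: expected keys x, y, z, wx, wy, wz
```

```bash
python3 -m handwheel '[{"x":0.031,"y":0,"z":-0.0235,"wx":0,"wy":0.067,"wz":0},{"x":0.062,"y":0,"z":-0.047,"wx":0,"wy":0.135,"wz":0},{"x":0.0925,"y":0,"z":-0.0705,"wx":0,"wy":0.202,"wz":0},{"x":0.123,"y":0,"z":-0.094,"wx":0,"wy":0.27,"wz":0},{"x":0.154,"y":0,"z":-0.118,"wx":0,"wy":0.337,"wz":0},{"x":0.185,"y":0,"z":-0.141,"wx":0,"wy":0.404,"wz":0},{"x":0.216,"y":0,"z":-0.165,"wx":0,"wy":0.472,"wz":0},{"x":0.2465,"y":0,"z":-0.188,"wx":0,"wy":0.539,"wz":0}]' 0.30
python3 - <<'E'
from h import *; from cell import readout
s=readout.sense(); show(s); print(delta(s,(-216,44,238),-1))
E
```

```text
t: 1.67
ee_pos: [402.3, 298.7, 244.0]
ee_rot: [0.628, -0.627, 0.326, -0.326]
ft_force: [0.5, 0.5, 0.5]
opening: 64.1
t 1.67 TCP chute [ 64.8 171.5 239. ] tip z 222.0 F chute [ 0.5 -0.5  0.5] T [-0.04 -0.08 -0.01] open 64.1
(array([ 0.30648293,  0.00092659, -0.03370265]), array([-4.99343054e-04,  5.35667931e-01, -4.12698404e-04]))
```

```bash
python3 -m handwheel '[{"x":0.038,"y":0.0,"z":-0.004,"wx":0,"wy":0.067,"wz":0},{"x":0.077,"y":0.0,"z":-0.008,"wx":0,"wy":0.134,"wz":0},{"x":0.115,"y":0.01,"z":-0.013,"wx":0,"wy":0.201,"wz":0},{"x":0.153,"y":0.025,"z":-0.017,"wx":0,"wy":0.268,"wz":0},{"x":0.191,"y":0.04,"z":-0.021,"wx":0,"wy":0.335,"wz":0},{"x":0.230,"y":0.055,"z":-0.025,"wx":0,"wy":0.402,"wz":0},{"x":0.268,"y":0.07,"z":-0.03,"wx":0,"wy":0.469,"wz":0},{"x":0.306,"y":0.08,"z":-0.034,"wx":0,"wy":0.536,"wz":0}]'
python3 - <<'E'
from h import *; from cell import readout,snapshot
s=readout.sense(); show(s); print(delta(s,(-216,44,110),-1)); print(delta(s,(-216,44,76),-1))
for n in ("top","side"):
    p=snapshot(n); i=p["frame"][:,:,::-1]
    a,c=(150,200) if n=="top" else (120,215)
    cv2.imwrite(f"pics/{n}1.png",cv2.resize(i[a:a+115,c:c+155],None,fx=5,fy=5,interpolation=cv2.INTER_CUBIC))
E
```

```text
t: 2.33
ee_pos: [551.2, 29.5, 162.6]
ee_rot: [-0.519, 0.519, -0.48, 0.48]
ft_force: [0.7, 0.9, -1.0]
opening: 64.3
t 2.33 TCP chute [-215.2   44.   157.6] tip z 140.6 F chute [ 0.8 -0.8 -1. ] T [-0.06  0.04 -0.04] open 64.3
(array([ 8.09775149e-04,  4.76181277e-02, -1.17742696e-05]), array([6.34297538e-04, 1.70738305e-04, 6.68238836e-05]))
(array([8.07504978e-04, 8.16181208e-02, 9.79203910e-06]), array([6.34297538e-04, 1.70738305e-04, 6.68238836e-05]))
```

View pics/top1.png

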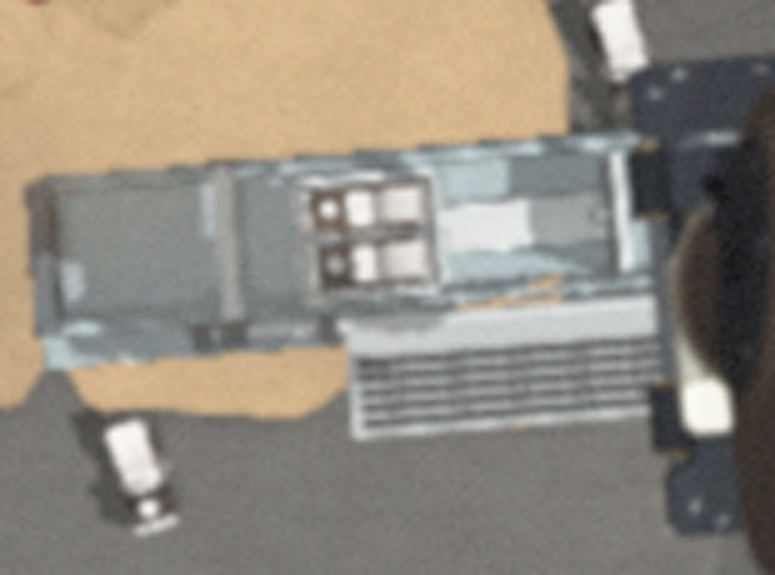

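View pics/side1.png

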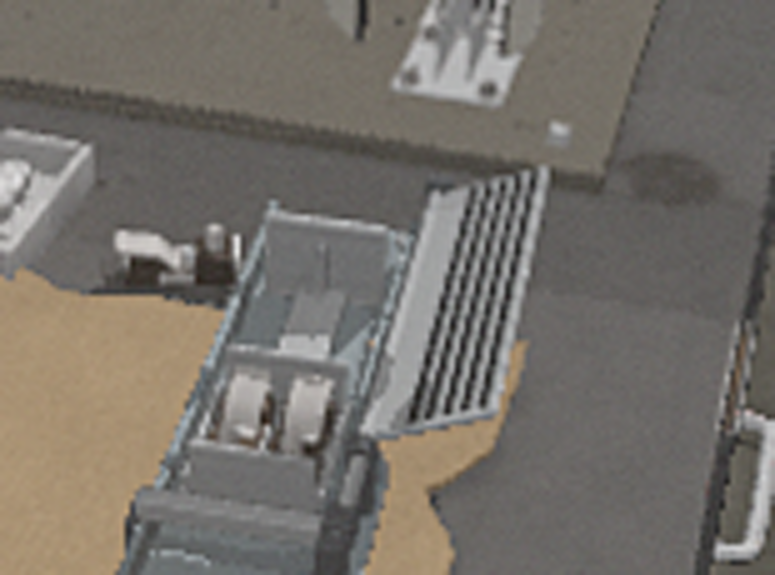

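```bash
python3 -m handwheel '[{"x":0.003,"y":0.012,"z":0,"wx":0,"wy":0,"wz":0},{"x":0.003,"y":0.026,"z":0,"wx":0,"wy":0,"wz":0},{"x":0.003,"y":0.04,"z":0,"wx":0,"wy":0,"wz":0},{"x":0.003,"y":0.054,"z":0,"wx":0,"wy":0,"wz":0},{"x":0.003,"y":0.064,"z":0,"wx":0,"wy":0,"wz":0},{"x":0.003,"y":0.07,"z":0,"wx":0,"wy":0,"wz":0},{"x":0.003,"y":0.072,"z":0,"wx":0,"wy":0,"wz":0},{"x":0.003,"y":0.072,"z":0,"wx":0,"wy":0,"wz":0}]'
python3 - <<'E'
from h import *; from cell import readout,snapshot
s=readout.sense(); show(s); print(delta(s,(-218,44,42),-1))
for n in ("top","side"):
    p=snapshot(n); i=p["frame"][:,:,::-1]
    a,c=(150,220) if n=="top" else (90,225)
    cv2.imwrite(f"pics/{n}2.png",cv2.resize(i[a:a+115,c:c+155],None,fx=5,fy=5,interpolation=cv2.INTER_CUBIC))
E
```

```text
t: 3.1
ee_pos: [551.2, 28.5, 91.6]
ee_rot: [-0.52, 0.52, -0.479, 0.479]
ft_force: [-0.3, -0.2, -0.1]
opening: 64.2
t 3.1 TCP chute [-216.2   44.    86.6] tip z 69.6 F chute [-0.1  0.3 -0.1] T [-0.07  0.07  0.03] open 64.2
(array([1.77070462e-03, 4.46226089e-02, 3.45928063e-05]), array([3.45730097e-04, 3.41532743e-03, 6.49406755e-06]))
```

View pics/top2.png

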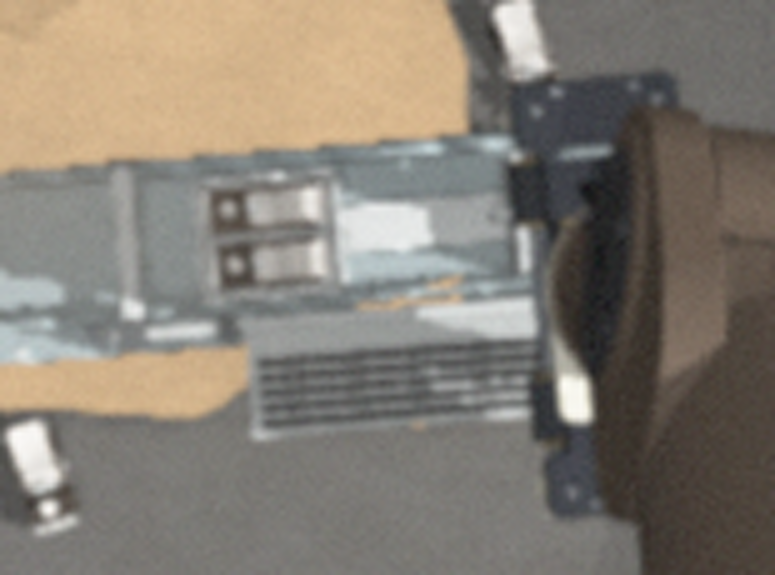

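View pics/side2.png

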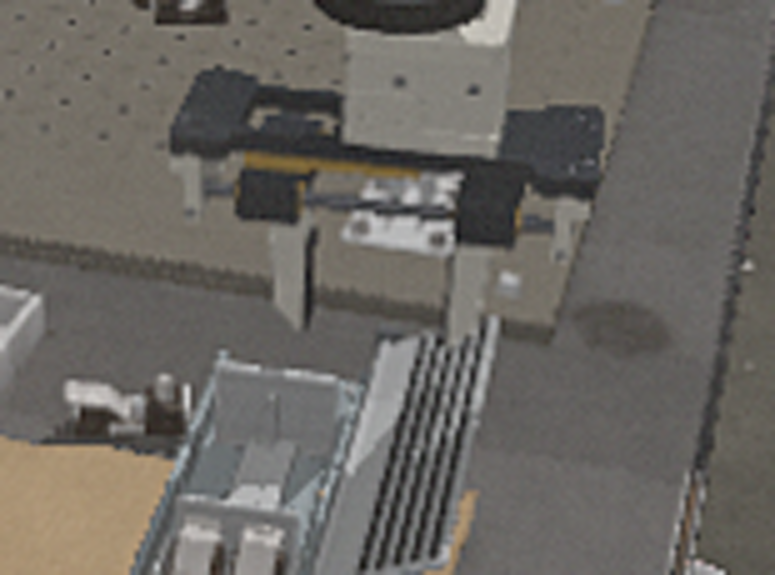

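```bash
python3 - <<'E'
from h import *
for y in (-7,12,76,95):
  for dx in (9.5,-9.5): print(y,dx,(proj("side",ch2w(POSE,(-216+dx,y,69.6)))[0]-[225,90])*5)
for z in (120,150): print(least_squares(lambda q: proj("top",ch2w(POSE,(q[0],q[1],z)))[0]-[322.4,188],[-200,0]).x)
E
```

```text
-7 9.5 [266.21678036 321.74738631]
-7 -9.5 [273.86664043 301.65020175]
12 9.5 [305.24114961 326.62088467]
12 -9.5 [312.31583571 306.37986465]
76 9.5 [438.58516447 343.42401582]
76 -9.5 [443.65490595 322.69675279]
95 9.5 [478.69714347 348.52474732]
95 -9.5 [483.15308978 327.65296418]
[-184.26154088   -7.47489828]
[-180.02664111   -5.92121363]
```

```bash
python3 -m handwheel '[{"x":0.001,"y":0.005,"z":0,"wx":0,"wy":0.003,"wz":0},{"x":0.001,"y":0.010,"z":0,"wx":0,"wy":0.003,"wz":0},{"x":0.001,"y":0.015,"z":0,"wx":0,"wy":0.003,"wz":0},{"x":0.001,"y":0.02,"z":0,"wx":0,"wy":0.003,"wz":0},{"x":0.001,"y":0.025,"z":0,"wx":0,"wy":0.003,"wz":0},{"x":0.001,"y":0.03,"z":0,"wx":0,"wy":0.003,"wz":0},{"x":0.001,"y":0.033,"z":0,"wx":0,"wy":0.003,"wz":0},{"x":0.001,"y":0.035,"z":0,"wx":0,"wy":0.003,"wz":0}]'
python3 - <<'E'
from h import *; from cell import readout,snapshot
s=readout.sense(); show(s)
E
```

```text
t: 3.87
ee_pos: [550.2, 27.3, 56.0]
ee_rot: [-0.519, 0.52, -0.481, 0.48]
ft_force: [-2.7, 0.2, 5.8]
opening: 64.3
t 3.87 TCP chute [-217.4   45.1   51. ] tip z 34.0 F chute [0.4 2.7 5.8] T [-0.08  1.05  0.02] open 64.3
```

```bash
python3 -m handwheel '[{"x":0,"y":0.002,"z":0,"wx":0,"wy":0,"wz":0},{"x":0,"y":0.004,"z":0,"wx":0,"wy":0,"wz":0},{"x":0,"y":0.006,"z":0,"wx":0,"wy":0,"wz":0},{"x":0,"y":0.007,"z":0,"wx":0,"wy":0,"wz":0},{"x":0,"y":0.008,"z":0,"wx":0,"wy":0,"wz":0},{"x":0,"y":0.008,"z":0,"wx":0,"wy":0,"wz":0},{"x":0,"y":0.008,"z":0,"wx":0,"wy":0,"wz":0},{"x":0,"y":0.008,"z":0,"wx":0,"wy":0,"wz":0}]'
python3 - <<'E'
from h import *; from cell import readout,snapshot
s=readout.sense(); show(s)
for n in ("top","side"):
    p=snapshot(n); i=p["frame"][:,:,::-1]
    a,c=(150,200) if n=="top" else (115,215)
    cv2.imwrite(f"pics/{n}3.png",cv2.resize(i[a:a+115,c:c+155],None,fx=5,fy=5,interpolation=cv2.INTER_CUBIC))
E
```

```text
t: 4.53
ee_pos: [551.0, 27.3, 48.6]
ee_rot: [-0.519, 0.519, -0.48, 0.48]
ft_force: [-2.4, -0.0, 5.9]
opening: 63.9
t 4.53 TCP chute [-217.4   44.3   43.6] tip z 26.6 F chute [0.2 2.4 5.9] T [-0.08  0.76  0.04] open 63.9
```

View pics/side3.png

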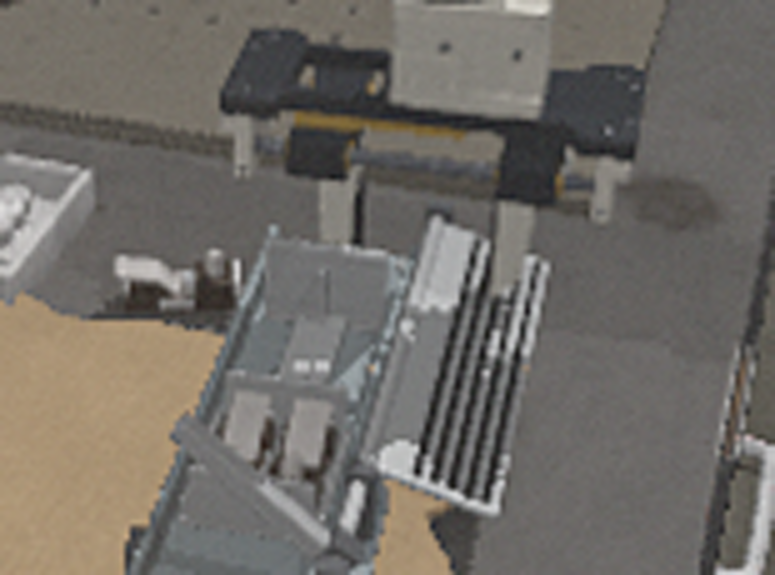

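View pics/top3.png

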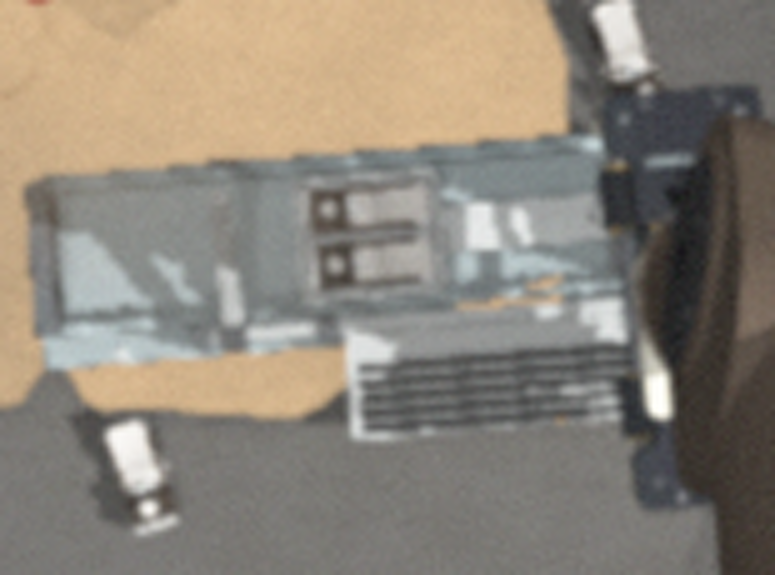

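```bash
python3 - <<'E'
from h import *
for a in (.6,.7,.75,.8):
    y=46-86*np.cos(a); z=34+86*np.sin(a); 
    # boom underside/ top: centreline at z=30 shut -> offset -4
    y-= 4*np.sin(a)*-1*-1; z-=4*np.cos(a)
    print(a,(proj("side",ch2w(POSE,(0,y,z)))[0]-[215,115])*5)
E
python3 -m handwheel '[{"x":0,"y":0.001,"z":0,"wx":0,"wy":0,"wz":0},{"x":0,"y":0.002,"z":0,"wx":0,"wy":0,"wz":0},{"x":0,"y":0.003,"z":0,"wx":0,"wy":0,"wz":0},{"x":0,"y":0.0035,"z":0,"wx":0,"wy":0,"wz":0},{"x":0,"y":0.0035,"z":0,"wx":0,"wy":0,"wz":0},{"x":0,"y":0.0035,"z":0,"wx":0,"wy":0,"wz":0},{"x":0,"y":0.0035,"z":0,"wx":0,"wy":0,"wz":0},{"x":0,"y":0.0035,"z":0,"wx":0,"wy":0,"wz":0}]'
python3 - <<'E'
from h import *; from cell import readout,snapshot
s=readout.sense(); show(s)
E
```

```text
0.6 [165.07406569 437.37979952]
0.7 [176.66411624 425.19414419]
0.75 [183.16179071 419.51610775]
0.8 [190.11100766 414.13900339]
t: 5.3
ee_pos: [551.7, 27.4, 45.8]
ee_rot: [0.519, -0.519, 0.48, -0.48]
ft_force: [-3.1, 0.2, 14.8]
opening: 64.3
t 5.3 TCP chute [-217.4   43.6   40.8] tip z 23.8 F chute [ 0.5  3.1 14.8] T [-0.07  1.11  0.01] open 64.3
```

```bash
python3 -m handwheel '[{"x":-0.002,"y":0,"z":0,"wx":0,"wy":0,"wz":0},{"x":-0.004,"y":0,"z":0,"wx":0,"wy":0,"wz":0},{"x":-0.006,"y":0,"z":0,"wx":0,"wy":0,"wz":0},{"x":-0.008,"y":0,"z":0,"wx":0,"wy":0,"wz":0},{"x":-0.011,"y":0,"z":0,"wx":0,"wy":0,"wz":0},{"x":-0.015,"y":0,"z":0,"wx":0,"wy":0,"wz":0},{"x":-0.019,"y":0,"z":0,"wx":0,"wy":0,"wz":0},{"x":-0.023,"y":0,"z":0,"wx":0,"wy":0,"wz":0}]'
python3 - <<'E'
from h import *; from cell import readout,snapshot
s=readout.sense(); show(s); print(delta(s,(-195,44,40.8),-1))
for n in ("top","side"):
    p=snapshot(n); i=p["frame"][:,:,::-1]
    a,c=(150,200) if n=="top" else (115,215)
    cv2.imwrite(f"pics/{n}4.png",cv2.resize(i[a:a+115,c:c+155],None,fx=5,fy=5,interpolation=cv2.INTER_CUBIC))
E
```

```text
t: 5.97
ee_pos: [549.7, 46.1, 45.7]
ee_rot: [-0.517, 0.519, -0.48, 0.482]
ft_force: [-2.6, -12.6, 13.3]
opening: 64.4
t 5.97 TCP chute [-198.6   44.1   40.7] tip z 23.7 F chute [-12.4   3.6  13.3] T [-2.93  0.96  0.16] open 64.4
(array([-0.00356266, -0.00010986,  0.00011065]), array([-0.0003063 , -0.00326406,  0.00393973]))
```

View pics/side4.png

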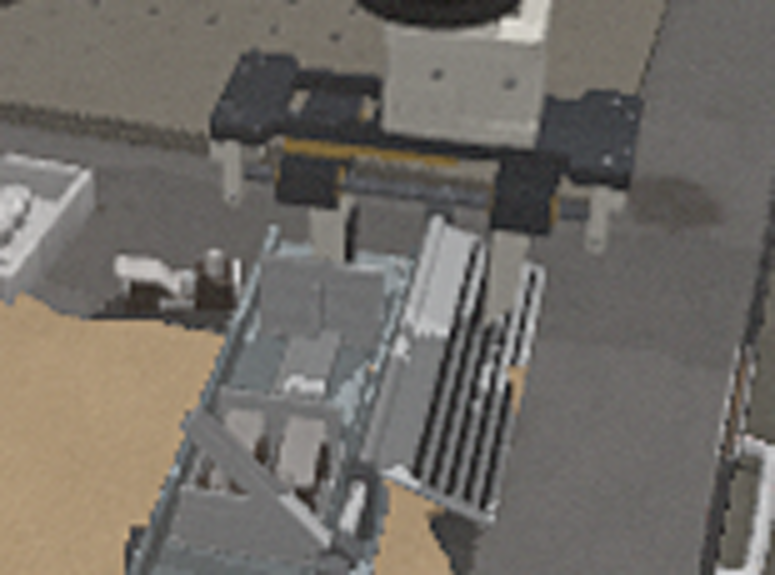

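View pics/top4.png

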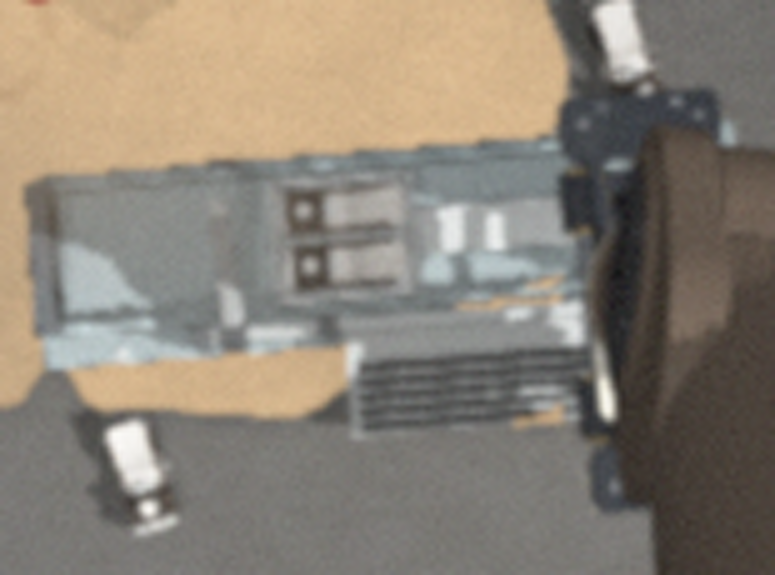

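```bash
python3 -m handwheel '[{"x":-0.004,"y":0,"z":0,"wx":0,"wy":0,"wz":0},{"x":-0.008,"y":0,"z":0,"wx":0,"wy":0,"wz":0},{"x":-0.012,"y":0,"z":0,"wx":0,"wy":0,"wz":0},{"x":-0.016,"y":0,"z":0,"wx":0,"wy":0,"wz":0},{"x":-0.020,"y":0,"z":0,"wx":0,"wy":0,"wz":0},{"x":-0.024,"y":0,"z":0,"wx":0,"wy":0,"wz":0},{"x":-0.028,"y":0,"z":0,"wx":0,"wy":0,"wz":0},{"x":-0.032,"y":0,"z":0,"wx":0,"wy":0,"wz":0}]'
python3 - <<'E'
from h import *; from cell import readout,snapshot
s=readout.sense(); show(s); print(delta(s,(-160,44,40.8),-1))
for n in ("top","side"):
    p=snapshot(n); i=p["frame"][:,:,::-1]
    a,c=(150,200) if n=="top" else (130,215)
    cv2.imwrite(f"pics/{n}5.png",cv2.resize(i[a:a+115,c:c+155],None,fx=5,fy=5,interpolation=cv2.INTER_CUBIC))
E
```

```text
t: 6.73
ee_pos: [547.3, 77.9, 45.7]
ee_rot: [-0.517, 0.519, -0.48, 0.482]
ft_force: [-2.5, -12.9, 14.3]
opening: 64.6
t 6.73 TCP chute [-166.6   44.1   40.7] tip z 23.7 F chute [-12.7   3.5  14.3] T [-2.92  0.95  0.2 ] open 64.6
(array([-6.61012060e-03, -1.53527526e-04,  5.69127573e-05]), array([-0.00013982, -0.00328416,  0.00395855]))
```

View pics/side5.png

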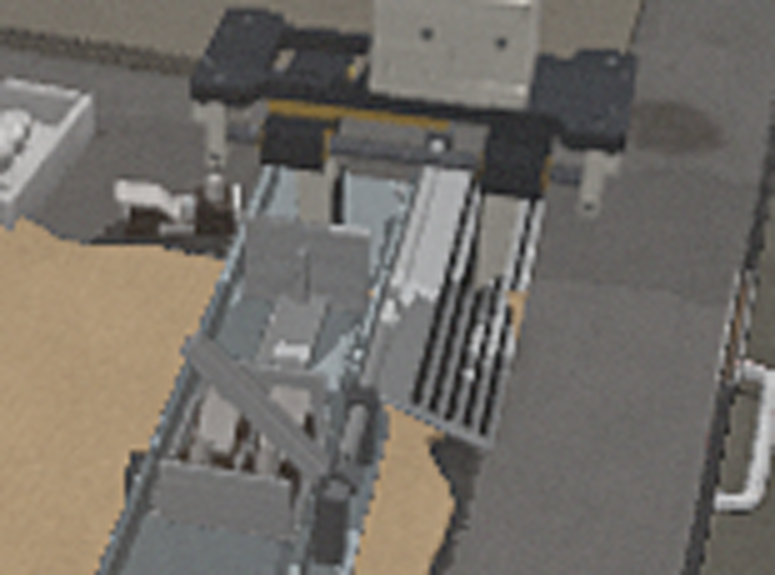

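The tray's front board is past the open boom with clearance. Its bay is passing under now, so I'll keep pushing.

```bash
python3 -m handwheel '[{"x":-0.005,"y":0,"z":0,"wx":0,"wy":0,"wz":0},{"x":-0.010,"y":0,"z":0,"wx":0,"wy":0,"wz":0},{"x":-0.015,"y":0,"z":0,"wx":0,"wy":0,"wz":0},{"x":-0.020,"y":0,"z":0,"wx":0,"wy":0,"wz":0},{"x":-0.025,"y":0,"z":0,"wx":0,"wy":0,"wz":0},{"x":-0.030,"y":0,"z":0,"wx":0,"wy":0,"wz":0},{"x":-0.035,"y":0,"z":0,"wx":0,"wy":0,"wz":0},{"x":-0.040,"y":0,"z":0,"wx":0,"wy":0,"wz":0}]'
python3 - <<'E'
from h import *; from cell import readout,snapshot
s=readout.sense(); show(s)
for n in ("side",):
    p=snapshot(n); i=p["frame"][:,:,::-1]
    a,c=(150,205)
    cv2.imwrite(f"pics/{n}6.png",cv2.resize(i[a:a+115,c:c+155],None,fx=5,fy=5,interpolation=cv2.INTER_CUBIC))
E
```

```text
t: 7.5
ee_pos: [544.1, 117.9, 45.6]
ee_rot: [-0.517, 0.519, -0.48, 0.482]
ft_force: [-2.3, -13.8, 14.5]
opening: 64.7
t 7.5 TCP chute [-126.5   44.1   40.6] tip z 23.6 F chute [-13.6   3.3  14.5] T [-2.92  0.92  0.03] open 64.7
```

View pics/side6.png

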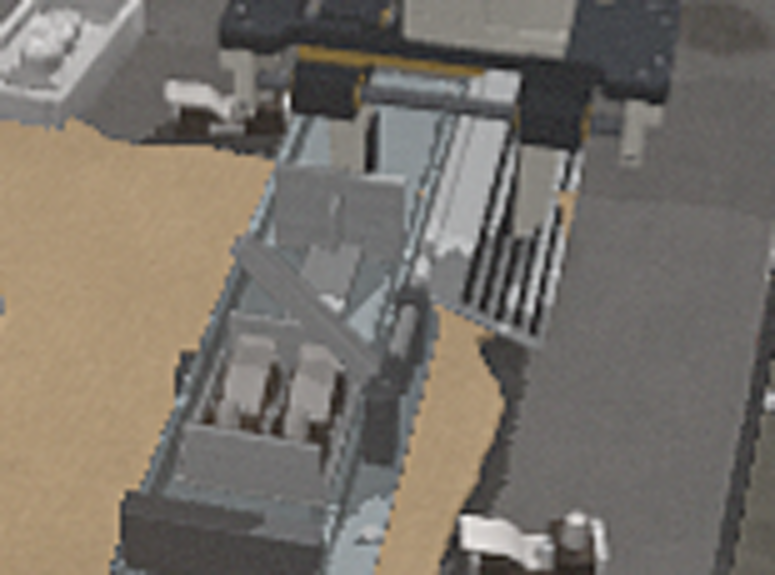

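```bash
python3 -m handwheel '[{"x":-0.005,"y":0,"z":0,"wx":0,"wy":0,"wz":0},{"x":-0.010,"y":0,"z":0,"wx":0,"wy":0,"wz":0},{"x":-0.015,"y":0,"z":0,"wx":0,"wy":0,"wz":0},{"x":-0.020,"y":0,"z":0,"wx":0,"wy":0,"wz":0},{"x":-0.024,"y":0,"z":0,"wx":0,"wy":0,"wz":0},{"x":-0.028,"y":0,"z":0,"wx":0,"wy":0,"wz":0},{"x":-0.031,"y":0,"z":0,"wx":0,"wy":0,"wz":0},{"x":-0.033,"y":0,"z":0,"wx":0,"wy":0,"wz":0}]'
python3 - <<'E'
from h import *; from cell import readout,snapshot
s=readout.sense(); show(s)
E
```

```text
t: 8.22
ee_pos: [541.6, 151.0, 45.5]
ee_rot: [-0.517, 0.519, -0.48, 0.482]
ft_force: [-3.3, -12.8, 15.1]
opening: 64.5
t 8.22 TCP chute [-93.4  44.1  40.5] tip z 23.5 F chute [-12.5   4.3  15.1] T [-2.92  0.91  0.17] open 64.5
```

Not at the stop yet. I'll creep forward in 1 mm rows and watch the force.

```bash
python3 -m handwheel '[{"x":-0.001,"y":0,"z":0,"wx":0,"wy":0,"wz":0},{"x":-0.002,"y":0,"z":0,"wx":0,"wy":0,"wz":0},{"x":-0.003,"y":0,"z":0,"wx":0,"wy":0,"wz":0},{"x":-0.004,"y":0,"z":0,"wx":0,"wy":0,"wz":0},{"x":-0.005,"y":0,"z":0,"wx":0,"wy":0,"wz":0},{"x":-0.0055,"y":0,"z":0,"wx":0,"wy":0,"wz":0},{"x":-0.006,"y":0,"z":0,"wx":0,"wy":0,"wz":0},{"x":-0.006,"y":0,"z":0,"wx":0,"wy":0,"wz":0}]'
python3 - <<'E'
from h import *; from cell import readout,snapshot
s=readout.sense(); show(s)
for n in ("top","side"):
    p=snapshot(n); i=p["frame"][:,:,::-1]
    a,c=(150,195) if n=="top" else (165,205)
    cv2.imwrite(f"pics/{n}7.png",cv2.resize(i[a:a+115,c:c+155],None,fx=5,fy=5,interpolation=cv2.INTER_CUBIC))
E
```

```text
t: 8.88
ee_pos: [541.3, 153.9, 45.6]
ee_rot: [-0.516, 0.519, -0.48, 0.483]
ft_force: [-2.8, -19.7, 16.1]
opening: 64.4
t 8.88 TCP chute [-90.4  44.1  40.6] tip z 23.6 F chute [-19.4   4.4  16.1] T [-4.38  0.79 -0.23] open 64.4
```

View pics/side7.png

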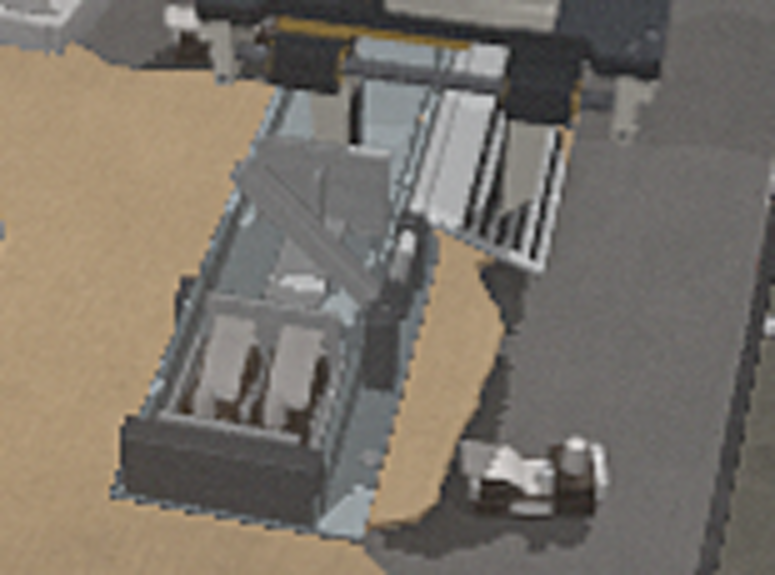

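View pics/top7.png

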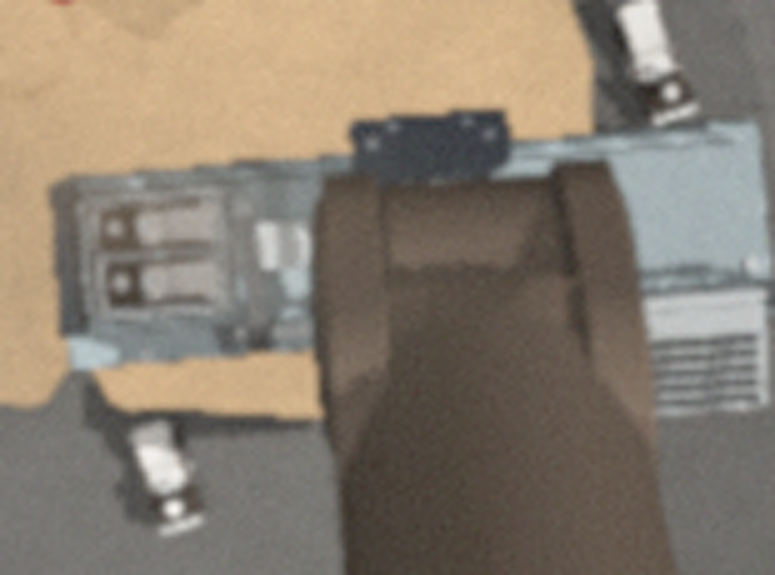

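```bash
python3 -m handwheel '[{"x":-0.001,"y":0,"z":0,"wx":0,"wy":0,"wz":0},{"x":-0.002,"y":0,"z":0,"wx":0,"wy":0,"wz":0},{"x":-0.003,"y":0,"z":0,"wx":0,"wy":0,"wz":0},{"x":-0.003,"y":0,"z":0,"wx":0,"wy":0,"wz":0},{"x":-0.003,"y":0,"z":0,"wx":0,"wy":0,"wz":0},{"x":-0.003,"y":0,"z":0,"wx":0,"wy":0,"wz":0},{"x":-0.003,"y":0,"z":0,"wx":0,"wy":0,"wz":0},{"x":-0.003,"y":0,"z":0,"wx":0,"wy":0,"wz":0}]'
python3 - <<'E'
from h import *; from cell import readout,snapshot
s=readout.sense(); show(s)
E
```

```text
t: 9.65
ee_pos: [541.3, 154.2, 45.6]
ee_rot: [-0.515, 0.519, -0.48, 0.485]
ft_force: [-2.1, -27.1, 17.7]
opening: 64.2
t 9.65 TCP chute [-90.1  44.1  40.6] tip z 23.6 F chute [-26.8   4.1  17.7] T [-5.84  0.67 -0.56] open 64.2
```

```bash
python3 -m handwheel '[{"x":0.002,"y":0,"z":0,"wx":0,"wy":0,"wz":0},{"x":0.004,"y":0,"z":0,"wx":0,"wy":0,"wz":0},{"x":0.006,"y":0,"z":0,"wx":0,"wy":0,"wz":0},{"x":0.008,"y":0,"z":0,"wx":0,"wy":0,"wz":0},{"x":0.011,"y":0,"z":0,"wx":0,"wy":0,"wz":0},{"x":0.014,"y":0,"z":0,"wx":0,"wy":0,"wz":0},{"x":0.017,"y":0,"z":0,"wx":0,"wy":0,"wz":0},{"x":0.020,"y":0,"z":0,"wx":0,"wy":0,"wz":0}]'
python3 - <<'E'
from h import *; from cell import readout,snapshot
s=readout.sense(); show(s)
for n in ("top","side"):
    p=snapshot(n); i=p["frame"][:,:,::-1]
    a,c=(150,195) if n=="top" else (165,205)
    cv2.imwrite(f"pics/{n}8.png",cv2.resize(i[a:a+115,c:c+155],None,fx=5,fy=5,interpolation=cv2.INTER_CUBIC))
E
```

```text
t: 10.32
ee_pos: [541.3, 146.8, 45.4]
ee_rot: [0.52, -0.519, 0.481, -0.479]
ft_force: [-4.9, 7.4, 10.2]
opening: 64.6
t 10.32 TCP chute [-97.5  44.6  40.4] tip z 23.4 F chute [ 7.7  4.3 10.2] T [ 1.76  1.53 -0.27] open 64.6
```

View pics/side8.png

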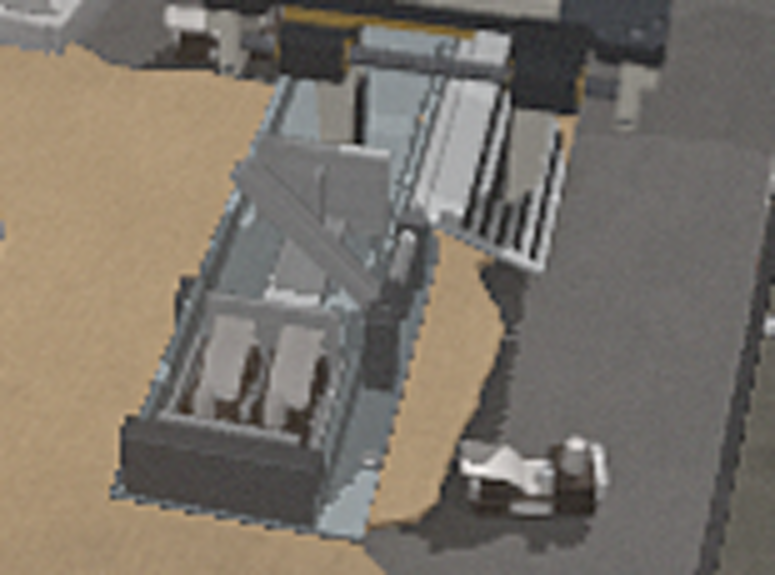

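```bash
python3 -m handwheel '[{"x":0,"y":-0.004,"z":0,"wx":0,"wy":0,"wz":0},{"x":0,"y":-0.009,"z":0,"wx":0,"wy":0,"wz":0},{"x":0,"y":-0.014,"z":0,"wx":0,"wy":0,"wz":0},{"x":0,"y":-0.019,"z":0,"wx":0,"wy":0,"wz":0},{"x":0,"y":-0.024,"z":0,"wx":0,"wy":0,"wz":0},{"x":0,"y":-0.029,"z":0,"wx":0,"wy":0,"wz":0},{"x":0,"y":-0.034,"z":0,"wx":0,"wy":0,"wz":0},{"x":0,"y":-0.039,"z":0,"wx":0,"wy":0,"wz":0}]'
python3 -m handwheel '[{"x":0,"y":-0.008,"z":0,"wx":0,"wy":0,"wz":0},{"x":0,"y":-0.02,"z":0,"wx":0,"wy":0,"wz":0},{"x":0,"y":-0.04,"z":0,"wx":0,"wy":0,"wz":0},{"x":0,"y":-0.06,"z":0,"wx":0,"wy":0,"wz":0},{"x":0,"y":-0.08,"z":0,"wx":0,"wy":0,"wz":0},{"x":0,"y":-0.10,"z":0,"wx":0,"wy":0,"wz":0},{"x":0,"y":-0.12,"z":0,"wx":0,"wy":0,"wz":0},{"x":0,"y":-0.13,"z":0,"wx":0,"wy":0,"wz":0}]'
python3 -m handwheel '[{"x":0.02,"y":0,"z":0,"wx":0,"wy":0,"wz":0},{"x":0.05,"y":0,"z":0,"wx":0,"wy":0,"wz":0},{"x":0.08,"y":0,"z":0,"wx":0,"wy":0,"wz":0},{"x":0.11,"y":0,"z":0,"wx":0,"wy":0,"wz":0},{"x":0.14,"y":0,"z":0,"wx":0,"wy":0,"wz":0},{"x":0.16,"y":0,"z":0,"wx":0,"wy":0,"wz":0},{"x":0.17,"y":0,"z":0,"wx":0,"wy":0,"wz":0},{"x":0.17,"y":0,"z":0,"wx":0,"wy":0,"wz":0}]'
python3 - <<'E'
from h import *; from cell import readout,snapshot
s=readout.sense(); show(s)
for n in ("top","side"):
    p=snapshot(n); i=p["frame"][:,:,::-1]; cv2.imwrite(f"pics/{n}9f.png",i)
    a,c=(150,195) if n=="top" else (155,205)
    cv2.imwrite(f"pics/{n}9.png",cv2.resize(i[a:a+115,c:c+155],None,fx=5,fy=5,interpolation=cv2.INTER_CUBIC))
E
```

```text
t: 11.08
ee_pos: [542.1, 143.5, 84.6]
ee_rot: [-0.519, 0.519, -0.48, 0.48]
ft_force: [0.5, -0.4, 0.4]
opening: 64.2
t: 11.75
ee_pos: [542.9, 143.8, 216.9]
ee_rot: [0.52, -0.518, 0.48, -0.481]
ft_force: [0.9, 0.9, 0.9]
opening: 64.6
t: 12.42
ee_pos: [555.2, -28.2, 214.2]
ee_rot: [-0.518, 0.518, -0.481, 0.481]
ft_force: [0.4, 0.2, -0.2]
opening: 64.1
t 12.42 TCP chute [-273.    44.5  209.2] tip z 192.2 F chute [ 0.2 -0.4 -0.2] T [-0.1   0.07  0.08] open 64.1
```

View pics/side9.png

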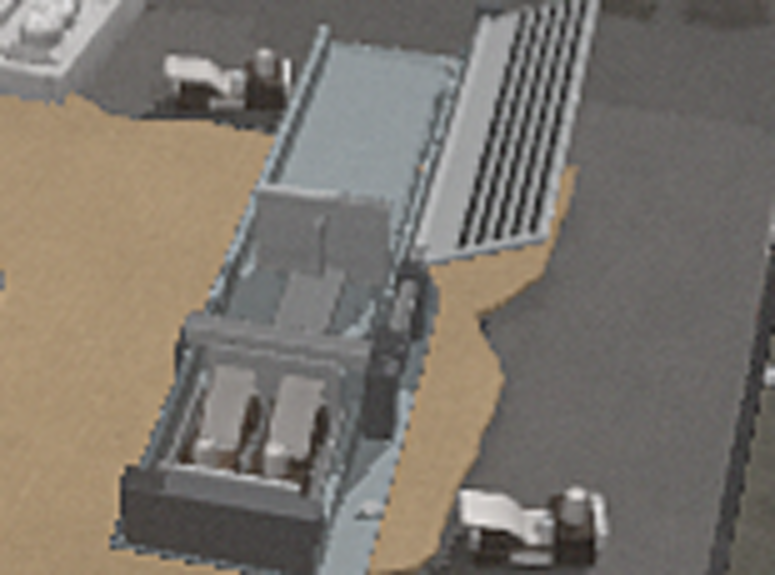

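View pics/top9.png

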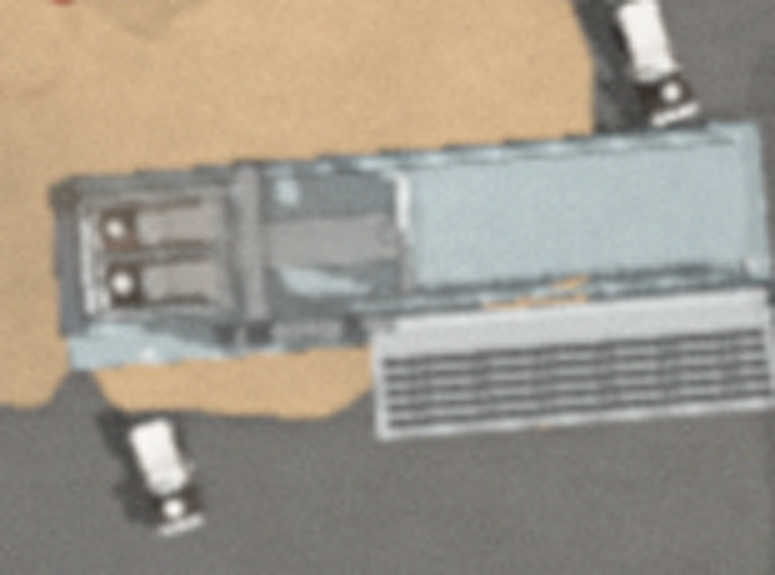

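View pics/side9f.png

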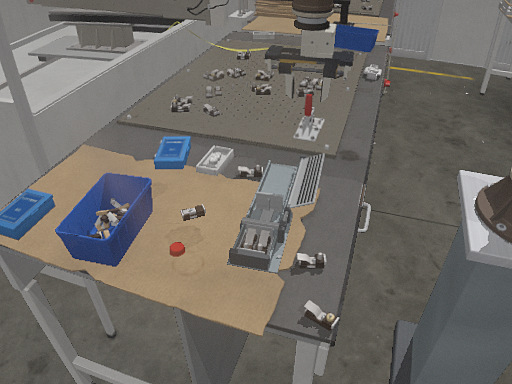

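```bash
python3 - <<'E'
from h import *
i=cv2.imread("pics/top9f.png")[180:215,265:285]; print(i[5:30:6].mean(2).astype(int))
j=cv2.imread("pics/top9.png")
for pts in [((-79,-30,50),(-79,30,50)),((86,-30,36),(86,30,36)),((86,-32,36),(12,-32,36),(12,32,36))]:
    q=((proj("top",ch2w(POSE,pts))-[195,150]+.5)*5).astype(int); cv2.polylines(j,[q],False,(0,0,255),1)
cv2.imwrite("pics/top10.png",j)
E
```

```text
[[133 131 131 131 131 139 159 171 183 200 206 194 186 188 193 192 194 192
  193 195]
 [134 136 136 134 134 136 131 126 131 182 221 206 177 180 187 193 199 197
  195 194]
 [164 163 163 162 161 154 153 157 155 149 157 181 188 185 189 194 196 196
  197 195]
 [140 139 142 139 133 133 131 130 132 127 141 156 165 175 188 192 195 191
  194 192]
 [131 135 134 124 123 125 127 128 132 128 136 141 148 152 151 144 142 139
  140 137]]
```

View pics/top10.png

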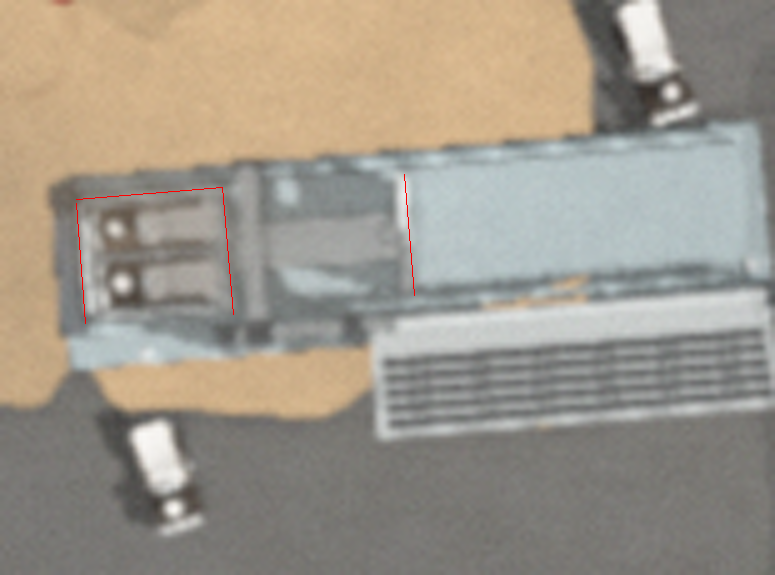

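The push plate lies on the predicted home line, the boom is down behind the bay, and both blocks are still in the tray. Handing in.

```bash
python3 -c "
from cell import manip
print(manip.sign_off())"
```

```text
the job is handed in; nothing more can be done
None
```

The tray is home against the end stop, the boom has dropped shut behind its bay, and I handed the job in at about 12.5 s of the 40 s allowed.

- **Gate:** One fingertip pressed the pedal to its hard stop. The force rose from about 6 N to 15 N there, and in the next picture the boom tip was about where 0.8 rad puts it. It stayed down for the whole push.
- **Push:** The other finger moved the tray along the chute at up to about 60 mm/s. It met the stop firmly: push force went from about 13 N to 27 N, and over the last 3 mm commanded the hand moved only 0.3 mm.
- **Release:** I backed the finger off the push plate with the pedal still held, then lifted slowly so the boom came down gently.

**Last checks, from both cameras:**
- The push plate sits on the predicted home line, within about 1–2 mm.
- The boom is down on the upstream side of the bay.
- Both clamp blocks are in the tray.
- The bystanders look where they were at the start; I judged this by eye and did not measure it.
- The hand is clear, with wrist force near zero.

No check failed. The hand stopped about 2 mm short of where I had calculated for home, which is within the calibration error.

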